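# Add the blue slotted weight to the check spindle on the lab scale

### The arm

A 7-joint arm with a two-finger parallel gripper is mounted at the origin on the work surface. World frame = base frame: x ahead of the robot, y to its left, z up, the work surface at z = 0. Lengths are in m, angles in rad, forces in N, time in s.
With the tool pointing down it reaches from about 0.35 to 0.775 m from the base axis. Payload 3.1 kg.
Tool frame: the origin (TCP) lies on the front face of the gripper's body, between the roots of the fingers; the fingertips stand 73 mm ahead of it and the grasp point (between the pads) lies 54 mm ahead of it (nose_length is the z of the fingertips in the tool frame, in m); z points along the fingers, x is the direction in which the jaws open and shut, and the axes are right-handed (so a half turn about z gives the same grasp; the last joint's range is limited). The gripper opens to 85 mm and grips with 20 to 120 N. Pads are 22 mm wide; open, the fingers measure 114 mm over their backs; the gripper's body (76 mm by 85 mm) begins 54 mm behind the grasp point. The pads swing forward as they close: fully open they stand 13 mm farther back than shut.
Start: joints at [-1.331, 0.311, 0.014, 1.512, -0.004, 1.319, -0.027], TCP at [0.153, 0.528, 0.304] pointing down, gripper open.
Joint ranges: [-2.7, 2.7], [-0.3, 1.91], [-1.27, 1.3], [0.12, 2.57], [-1.44, 4.58], [0.2, 2.03], [-3.05, 3.05]. Speed limits (rad/s): [2.79, 2.79, 3.14, 3.14, 3.14, 3.14, 3.14].

### API

Orientations are given as a 3x3 rotation matrix whose columns are the frame's x, y, z axes.
In Python, from bench import state, get_image, close_job, recognise, tip_of, nose_length gives the robot as it stands.
- The arm moves only by the shell command python3 -m inch 'ROWS'. ROWS is JSON, one flat list of numbers, 5 for each row, row after row: the gripper's target within -1 to 1 (fully open at 1, half-way at 0, shut at -1), then the shift along the tool's x, y, z in m, then the turn about the tool's z in degrees. A call has 1 to 20 rows; each row shifts and turns the commanded pose from where the row before left it, along the tool's axes as they then stand; what a row does not reach is not made up. A row lasts 1/8 s, in which the tool goes at most 62.5 mm and 10.7 degrees, less where a joint would pass 70% of its speed; a pose out of reach is approached as far as the arm can. A call is refused whole if a number of a shift passes 0.0625 or a number of a turn 10.7, either way. A call with a gripper value outside its range is refused whole. The fingers move at their own pace and stop on an object; the grip force is fixed at half the most. Time passes only in rows, so rows that do not move let the fingers close. It gives the time, the measured TCP pose, the force and the opening at its end, in the units of the state.
- state(): the state, without advancing time (a new reading comes with each control period).
- get_image(name): name is "scene" or "top" or "wrist"; returns a dict with "img" (384x512x3 uint8, red, green, blue), "K" (3x3 intrinsics, pixels), "world_to_cam" (4x4, takes a point from world to camera coordinates). Camera axes: x right, y up, looking along -z (the intrinsics and any distortion apply to the point x, -y, -z); pixel columns grow to the right and rows downward; lengths in m; the calibration is good to about 2 mm. A picture is of the moment at which its call begins. There is no depth.
- close_job(): hands the job in, once; it reports no verdict.
Trained networks look in a picture, given as the dict that the camera call returned (one of the last four; its "shot" number tells which), for a name from the list of things; names that differ only in an ending like _2 or _b are one class to them, and where a whole thing is asked for, a point or a joint stands for the part that bears it (a point fixed in the world has none). Each returns a list of dicts, best first, with "p" (0 to 1); they miss things now and then, are a little off and sometimes report something else, mostly with a low value. They report only what shows in the picture. A call takes as long as a camera call. They do not tell look-alikes from the thing itself.
- recognise(picture, query): "extent" ([left, top, width, height] in pixels, round what is visible of it).
- tip_of(picture, query): "at" ([column, row] in pixels: a listed point, or the origin of a listed thing).
The state is a dict: "time": time; "joint_pos": joint angles; "joint_velocities": joint speeds; "tau": joint torques, N m; "ee_pos": TCP position; "tool_rot": TCP orientation; "ft_force": force on the tool from outside, world axes, zero at the start; "ft_torque": the same for the moment, N m; "grip_width": opening from 0.0 (shut) to 1.0 (fully open).
Only numpy, scipy, OpenCV 4.12 (cv2) and the standard library are available. Lean on these libraries where they do the work, as an engineer would, in place of code of your own. Each camera call takes 0.05 s, during which the arm holds its last target. There are 200 camera calls.

### The job

For the daily check of the scale that balances the centrifuge buckets, slide the blue slotted weight sideways onto the upright stem on the scale, so that it lies flat on top of the brass weight with the stem well inside its slot. Its slot must point the opposite way from the brass weight's slot. Leave the brass weight on the stem, let go of the blue weight, and leave the yellow weight, the jar and the tube rack where they stand.

Things in the scene. Friction and masses are not known exactly. Their poses are not given: they have to be found in the camera images.
- blue_center (a point): Centre (half-way up) of the loose blue slotted weight, flat on the table: a disc 60 mm in diameter, 16 mm thick, about 0.2 kg. Its x axis points out of the slot's open end, z is up. The slot is 18 mm wide, from the rim to 9 mm past the centre; its mouth flares to 28 mm. Two flats 50 mm apart, at y = +-25 mm and x = -16 to +16 mm, are for gripping it from above. A steel plug lies opposite the slot.
- blue_mouth (a point): Point at the slot's open end on the blue weight: 30 mm from its centre along its +x, half-way up.
- brass_center (a point): Centre (half-way up) of the loose brass slotted weight on the stem: a disc 46 mm in diameter, 16 mm thick, flat on the spindle's foot, underside 56 mm and top 72 mm above the table. Its x axis points out of its slot's open end (slot 15 mm wide, mouth 24 mm), roughly away from the robot; z is up. It can slide off if dragged: pass over it with a gap.
- stem (a point): On the axis of the fixed steel stem (8 mm in diameter), 90 mm above the table: half-way between the brass weight's top (72 mm) and the stem's black head, 24 mm in diameter, 108 to 118 mm above the table. The head does not pass a slot: weights go on sideways through this 36 mm gap. Below: white foot, then steel pan, 140 mm across, top at 50 mm, on a fixed white scale 200 x 180 mm.
- yellow_center (a point): Centre (half-way up) of the loose yellow slotted weight, same shape and axes as the blue one. Bystander: leave it.
- jar_center (a point): Centre of a loose white specimen jar with a red cap, 54 mm in diameter, 65 mm tall. Bystander: leave it.
- rack: Loose yellow tube rack with capped tubes, 210 mm by 90 mm (long side along its x axis), 98 mm tall over the caps; origin at the centre of its underside. Bystander: leave it.
Mind the look-alikes: they are no part of the job. What is meant by the part that bears blue_center is not turquoise, and is the larger of those in its own colour.

How it is judged:
By the outcome, as a careful person would: the job done as asked, in the order asked, and still so for the second after the job is handed in, with the robot touching nothing.
It also fails if it takes over 38 s, if anything falls off the work surface, if the arm or the gripper's body presses on something with over 40 N, if the wrist force passes 120 N, or if a joint passes its speed limit or range.

## Working session

There is one attempt and no reset: what is moved stays moved. The work goes in short steps, Python scripts to look and compute and a shell command to move; the robot and the scene stay as the last step left them, time stands still between calls to the robot, and variables do not carry over. Pictures are saved under pics/ and viewed, about 8 in all and at most 12, crops included, and the job is handed in when it is done.

```bash
mkdir -p pics
cat > h.py <<'E'
import numpy as np, cv2
from bench import *
def ray(im,px):
    K=im["K"];T=im["world_to_cam"];p=np.linalg.inv(K)@[px[0],px[1],1]
    d=T[:3,:3].T@np.array([p[0],-p[1],-p[2]]);o=-T[:3,:3].T@T[:3,3];return o,d
def atz(im,px,z):
    o,d=ray(im,px);return (o+d*(z-o[2])/d[2]).round(4)
def proj(im,P):
    T=im["world_to_cam"];c=T[:3,:3]@np.array(P)+T[:3,3];q=im["K"]@[c[0],-c[1],-c[2]];return q[:2]/q[2]
def save(im,n,crop=None,s=1):
    a=im["img"][:,:,::-1]
    if crop: l,t,w,h=crop;a=a[t:t+h,l:l+w]
    cv2.imwrite("pics/"+n,cv2.resize(a,None,fx=s,fy=s,interpolation=cv2.INTER_CUBIC))
E
python3 - <<'E'
from h import *
Z=dict(blue_center=.008,blue_mouth=.008,brass_center=.064,stem=.09,yellow_center=.008,jar_center=.0325,rack=0)
ims=[get_image(n) for n in("top","scene")]
for n,im in zip(("top","scene"),ims):
    print(n,[k for k in im], ray(im,[256,192])[0])
    for q,z in Z.items():
        for r in tip_of(im,q)[:4]: print(q,np.round(r["at"],1),round(r["p"],2),atz(im,r["at"],z))
save(ims[0],"top.png",None,1.5);save(ims[1],"scene.png",None,1.5)
s=state();print(s["ee_pos"],s["tool_rot"],s["time"],nose_length)
E
```

```text
top ['img', 'K', 'world_to_cam', 'shot'] [0.39780867 0.04360284 1.25632735]
blue_center [361.8 205.5] 0.85 [ 0.4881 -0.2848  0.008 ]
blue_center [396.2 193.2] 0.7 [ 0.5236 -0.3843  0.008 ]
blue_center [359. 239.] 0.62 [ 0.3933 -0.2749  0.008 ]
blue_center [114.7 188.3] 0.19 [0.535  0.4148 0.008 ]
blue_mouth [367.4 236.5] 0.73 [ 0.4004 -0.2989  0.008 ]
blue_mouth [356.3 195.4] 0.61 [ 0.5169 -0.2697  0.008 ]
blue_mouth [398.2 204.2] 0.61 [ 0.4921 -0.3891  0.008 ]
brass_center [200.1 181.7] 0.68 [0.5476 0.1688 0.064 ]
brass_center [356.6 197.3] 0.29 [ 0.5064 -0.2563  0.064 ]
stem [199.6 178.2] 0.64 [0.5537 0.1675 0.09  ]
yellow_center [339.8 161.9] 0.7 [ 0.6132 -0.2241  0.008 ]
jar_center [313.4 216. ] 0.73 [ 0.4568 -0.1427  0.0325]
rack [117.1 188.7] 0.91 [0.5347 0.4104 0.    ]
rack [197.4 180.2] 0.36 [0.5599 0.1833 0.    ]
scene ['img', 'K', 'world_to_cam', 'shot'] [ 1.03451404 -0.06331159  0.91784956]
blue_center [142.2 213. ] 0.85 [ 0.5038 -0.2809  0.008 ]
blue_center [104.  227.3] 0.84 [ 0.5341 -0.3807  0.008 ]
blue_center [143.2 181.2] 0.57 [ 0.399  -0.2794  0.008 ]
blue_mouth [146.2 219. ] 0.68 [ 0.524  -0.2699  0.008 ]
blue_mouth [133.1 177.8] 0.64 [ 0.3832 -0.3083  0.008 ]
blue_mouth [ 99.9 212.6] 0.61 [ 0.4871 -0.3947  0.008 ]
brass_center [307.7 198. ] 0.66 [0.5495 0.1641 0.064 ]
brass_center [143.8 213.4] 0.29 [ 0.5382 -0.2634  0.064 ]
stem [309.3 193.4] 0.72 [0.5512 0.1644 0.09  ]
yellow_center [165.1 244.3] 0.72 [ 0.6055 -0.2208  0.008 ]
yellow_center [144.5 210.2] 0.33 [ 0.4959 -0.2748  0.008 ]
jar_center [187.8 193. ] 0.77 [ 0.4716 -0.1521  0.0325]
rack [386.9 195.5] 0.69 [0.5354 0.409  0.    ]
[0.15291269 0.52831982 0.3039256 ] [[ 2.78007764e-01  9.60578826e-01  3.65974083e-05]
 [ 9.60578826e-01 -2.78007766e-01  3.71714588e-05]
 [ 4.58804799e-05  2.48207413e-05 -9.99999999e-01]] 0.8 0.0726
```

View pics/top.png

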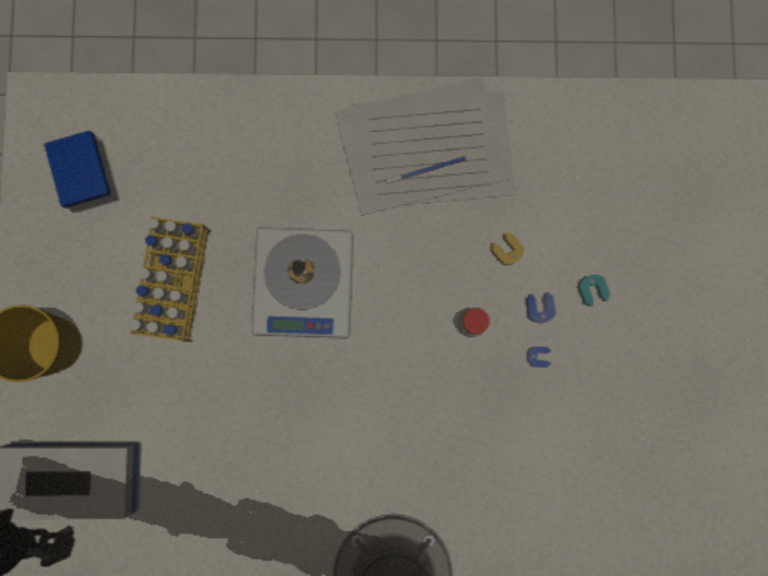

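View pics/scene.png

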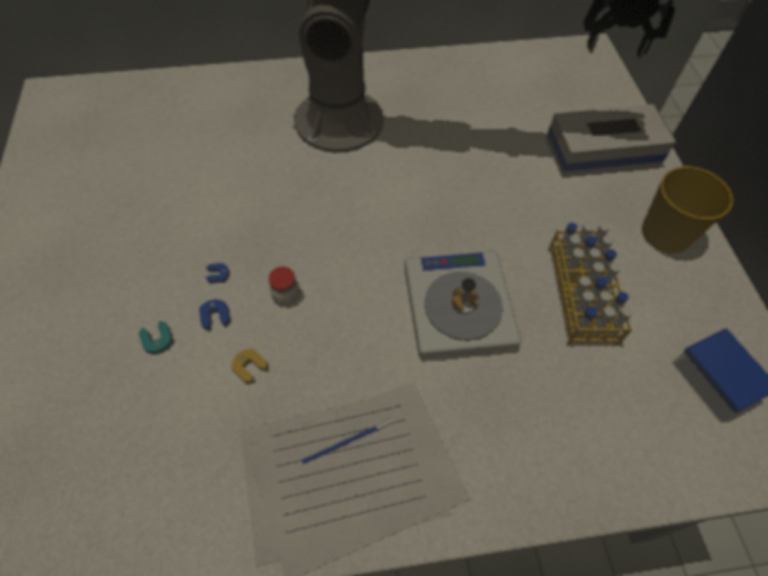

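Candidates in the top view (512-px coordinates):
- Large blue at (361, 205).
- Small blue at (359, 239).
- Turquoise at (396, 193).
- Yellow at (340, 162).

The description asks for the larger one that isn't turquoise, so I choose (361, 205), at about (0.495, -0.283). I'll square the tool with the world axes first, then look at the stem on the way over.

```bash
python3 -m inch '[1,0,0,0,10.6, 1,0,0,0,10.6, 1,0,0,0,10.6, 1,0,0,0,10.6, 1,0,0,0,10.6, 1,0,0,0,10.6, 1,0,0,0,10.3, 1,0.0375,0.04,0,0, 1,0.0375,0.04,0,0, 1,0.0375,0.04,0,0, 1,0.0375,0.04,0,0, 1,0.0375,0.04,0,0, 1,0.0375,0.04,0,0, 1,0.0375,0.04,0,0, 1,0.0375,0.04,0,0, 1,0.0375,0.04,0,0, 1,0,0,0,0]'
python3 - <<'E'
from h import *
im=get_image("wrist");print(ray(im,[256,192]),proj(im,[.551,.166,.072]))
for q,z in dict(brass_center=.064,stem=.09).items():
    for r in tip_of(im,q)[:3]: print(q,np.round(r["at"],1),round(r["p"],2),atz(im,r["at"],z))
save(im,"w1.png",None,1.5)
s=state();print(s["ee_pos"],s["tool_rot"].round(3) if hasattr(s["tool_rot"],"round") else s["tool_rot"],s["joint_pos"],s["ft_force"])
E
```

```text
time: 2.92
ee_pos: [0.493, 0.1623, 0.3043]
tool_rot: [[1.0, -0.011, 0.003], [-0.011, -1.0, -0.003], [0.003, 0.003, -1.0]]
ft_force: [1.0, 0.0, 1.0]
grip_width: 0.999
(array([0.49427018, 0.23363679, 0.37398931]), array([ 0.00647001, -0.28548331, -0.95838929])) [304.94154949 172.17684846]
brass_center [304.9 168.3] 0.88 [0.5523 0.1687 0.064 ]
stem [309.1 174.7] 0.56 [0.5521 0.1673 0.09  ]
[0.48960116 0.16912232 0.30373261] [[ 1.     0.    -0.001]
 [ 0.    -1.     0.001]
 [-0.001 -0.001 -1.   ]] [-0.80092087  0.26486706  0.54783241  1.61372752 -0.14299513  1.30357298
 -0.23020199] [-0.01484517 -0.6484617   0.21863486]
```

View pics/w1.png

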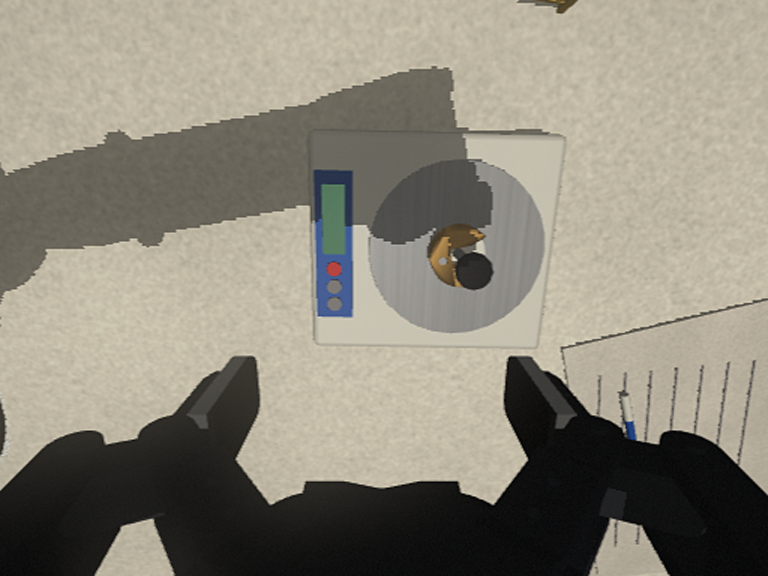

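The wrist view shows the scale, with the black head at about (474, 270) in the 1.5x picture. The brass weight is around (458, 256), with its plug at (443, 260) and its slot to the right (+x, away from the robot). I'll zoom in to get the brass slot direction and fit the head.

Run:
```python
from h import *
im=get_image("wrist")
save(im,"w2.png",(270,135,70,70),8)
g=im["img"].astype(int).max(2)[160:200,295:335]
n,l,st,c=cv2.connectedComponentsWithStats((g<45).astype(np.uint8))
for i in range(1,n):
    if st[i,4]>100: px=c[i]+[295,160];print(px,st[i],atz(im,px,.118),atz(im,px,.115))
print(tip_of(im,"brass_center")[:1])
```

```text
[321.30952381 187.98412698] [ 13  17  24  23 252] [0.5544 0.1691 0.118 ] [0.5551 0.1683 0.115 ]
[{'at': [311.1, 177.6], 'p': 0.84}]
```

View pics/w2.png

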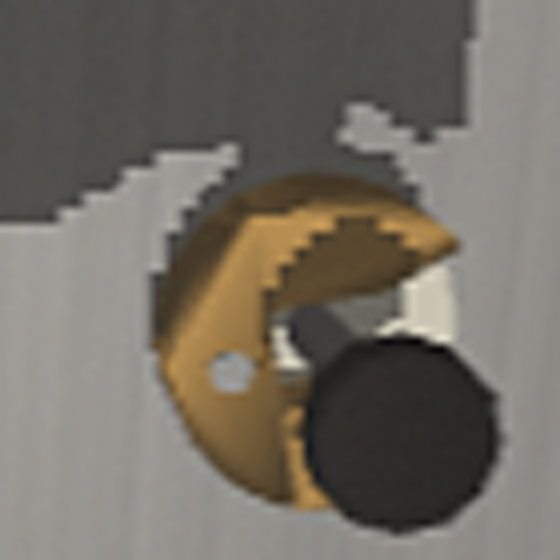

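The brass slot points about +13° from world +x, and the stem is at about (0.554, 0.168). Next I go above the blue weight.

```bash
python3 -m inch '[1,0.001,0.05,0,0, 1,0.001,0.05,0,0, 1,0.001,0.05,0,0, 1,0.001,0.05,0,0, 1,0.001,0.05,0,0, 1,0,0.05,0.02,0, 1,0,0.05,0.02,0, 1,0,0.05,0.02,0, 1,0,0.05,0.02,0, 1,0,0,0.02,0, 1,0,0,0,0, 1,0,0,0,0, 1,0,0,0,0]'
python3 - <<'E'
from h import *
im=get_image("wrist")
for q,z in dict(blue_center=.008,blue_mouth=.008).items():
    for r in tip_of(im,q)[:4]: print(q,np.round(r["at"],1),round(r["p"],2),atz(im,r["at"],z))
save(im,"w3.png",None,1.5)
s=state();print(s["ee_pos"],s["tool_rot"],s["joint_pos"],s["time"])
a=im["img"].astype(int);m=((a[:,:,2]>a[:,:,0]+40)&(a[:,:,2]>a[:,:,1]+20)).astype(np.uint8)
n,l,st,c=cv2.connectedComponentsWithStats(m)
for i in range(1,n):
    if st[i,4]>200:
        ys,xs=np.nonzero(l==i);P=np.array([atz(im,(x,y),.016)[:2] for x,y in zip(xs,ys)],np.float32)
        (cc,r)=cv2.minEnclosingCircle(P);print(st[i],cc,r,P.mean(0),cv2.minAreaRect(P))
E
```

```text
time: 4.8
ee_pos: [0.496, -0.2809, 0.205]
tool_rot: [[1.0, 0.002, 0.002], [0.002, -1.0, -0.0], [0.002, 0.0, -1.0]]
ft_force: [0.5, -0.1, 0.7]
grip_width: 0.999
blue_center [157.6 183.2] 0.96 [ 0.4012 -0.2793  0.008 ]
blue_center [280.1 275.6] 0.92 [ 0.5258 -0.3842  0.008 ]
blue_center [251.  184.4] 0.6 [ 0.494  -0.2805  0.008 ]
blue_mouth [250.  282.5] 0.97 [ 0.4927 -0.393   0.008 ]
blue_mouth [281.5 178.9] 0.9 [ 0.5242 -0.2748  0.008 ]
blue_mouth [153.9 198.8] 0.62 [ 0.3959 -0.2956  0.008 ]
[ 0.49537879 -0.28147633  0.20466754] [[ 9.99998825e-01  4.78735371e-04  1.45623340e-03]
 [ 4.79079629e-04 -9.99999857e-01 -2.36063371e-04]
 [ 1.45612018e-03  2.36760745e-04 -9.99998912e-01]] [-0.0178093   0.49454061  0.71532717  1.62587661 -0.34855953  1.15130549
  0.7820482 ] 4.95
[ 134  160   40   43 1070] (0.4001527726650238, -0.27643322944641113) 0.022769378498196602 [ 0.40054476 -0.27286848] ((0.40050259232521057, -0.2751423120498657), (0.04138580709695816, 0.03788260743021965), 87.4552230834961)
[ 220  174   58   39 1156] (0.4919999837875366, -0.2821999788284302) 0.029326187446713448 [ 0.48614118 -0.29022825] ((0.48649492859840393, -0.2912474274635315), (0.03446026146411896, 0.05839789658784866), 58.68093490600586)
```

View pics/w3.png

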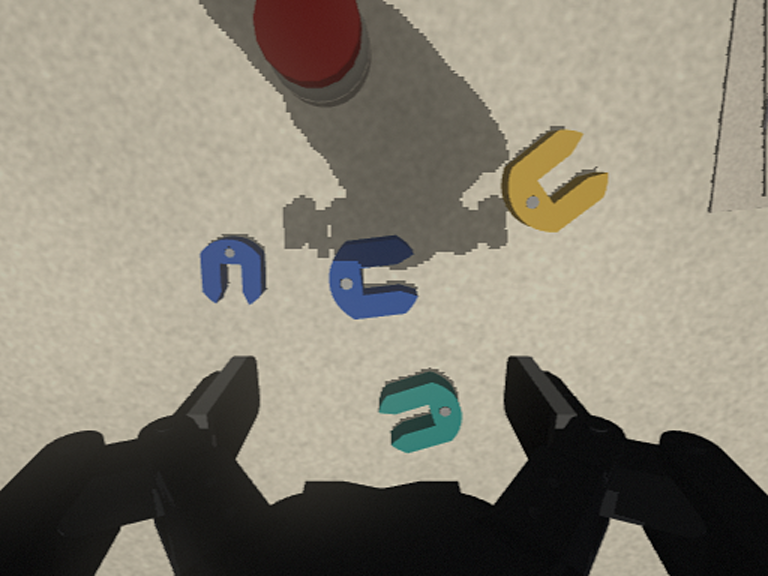

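The wrist view shows the larger blue weight at about (374, 278) in 1.5x pixels, with its slot pointing right and about 8° up. The smaller blue is at (232, 270), turquoise at (420, 412) and yellow at (553, 180). The choice holds, with its centre at about (0.492, -0.2805). I'll turn the jaws onto the flats and go down.

```bash
python3 -m inch '[0.6,0,0,0,10.25, 0.6,0,0,0,10.25, 0.6,0,0,0,10.25, 0.6,0,0,0,10.25, 0.6,0,0,0,10.25, 0.6,0,0,0,10.25, 0.6,0,0,0,10.25, 0.6,0,0,0,10.25, 0.6,-0.0015,0.003,0.03,0, 0.6,0,0,0.03,0, 0.6,0,0,0.03,0, 0.6,0,0,0.03,0, 0.6,0,0,0.013,0, 0.6,0,0,0,0, 0.6,0,0,0,0]'
python3 - <<'E'
from h import *
im=get_image("wrist");save(im,"w4.png",None,1.5)
s=state();print(s["ee_pos"],s["tool_rot"],s["ft_force"],s["joint_pos"])
E
```

```text
time: 6.82
ee_pos: [0.4924, -0.2815, 0.0722]
tool_rot: [[0.139, -0.99, 0.002], [-0.99, -0.139, -0.001], [0.002, -0.002, -1.0]]
ft_force: [-0.0, -0.1, 0.0]
grip_width: 0.803
[ 0.49246833 -0.28153154  0.0723065 ] [[ 0.1386055  -0.99034487  0.00235518]
 [-0.99034625 -0.13860894 -0.0013649 ]
 [ 0.00167817 -0.00214326 -0.9999963 ]] [ 0.59923893 -0.68532008  0.14914802] [-0.1328664   0.76356678  0.92468623  1.7604645  -0.72058412  0.99200695
 -0.35468741]
```

View pics/w4.png

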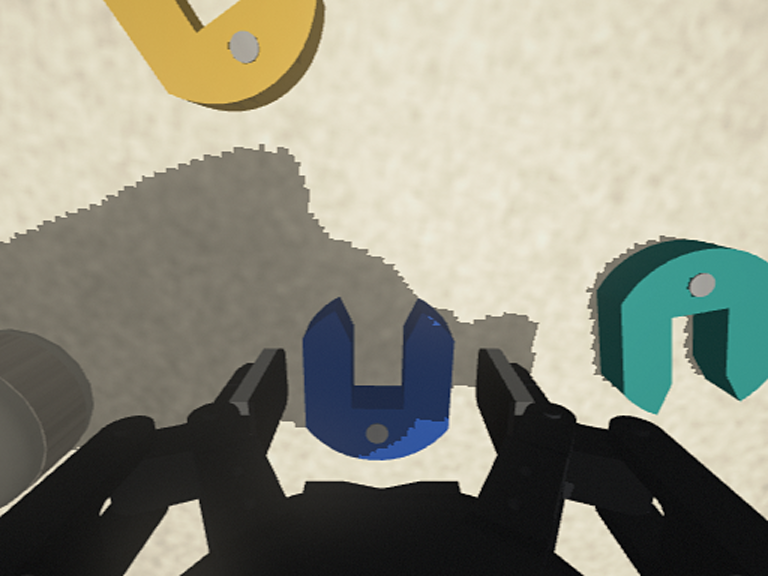

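The blue weight sits centred between the jaws, with its slot straight up in the image along tool -y. Now I close and lift.

```bash
python3 -m inch '[0.6,0,0,0.002,0, -1,0,0,0,0, -1,0,0,0,0, -1,0,0,0,0, -1,0,0,0,0, -1,0,0,0,0, -1,0,0,-0.02,0, -1,0,0,-0.04,0, -1,0,0,-0.04,0, -1,0,0,-0.04,0, -1,0,0,0,0, -1,0,0,0,0]'
python3 - <<'E'
from h import *
im=get_image("wrist");save(im,"w5.png",None,1.5)
s=state();print(s["ee_pos"],s["ft_force"],s["grip_width"])
E
```

```text
time: 8.38
ee_pos: [0.4913, -0.2802, 0.2085]
tool_rot: [[0.138, -0.99, -0.001], [-0.99, -0.138, 0.001], [-0.001, 0.001, -1.0]]
ft_force: [0.5, 0.7, -2.2]
grip_width: 0.576
[ 0.49104163 -0.27994755  0.2077716 ] [-0.04289233  0.6591546  -1.20921982] 0.5711448539564251
```

View pics/w5.png

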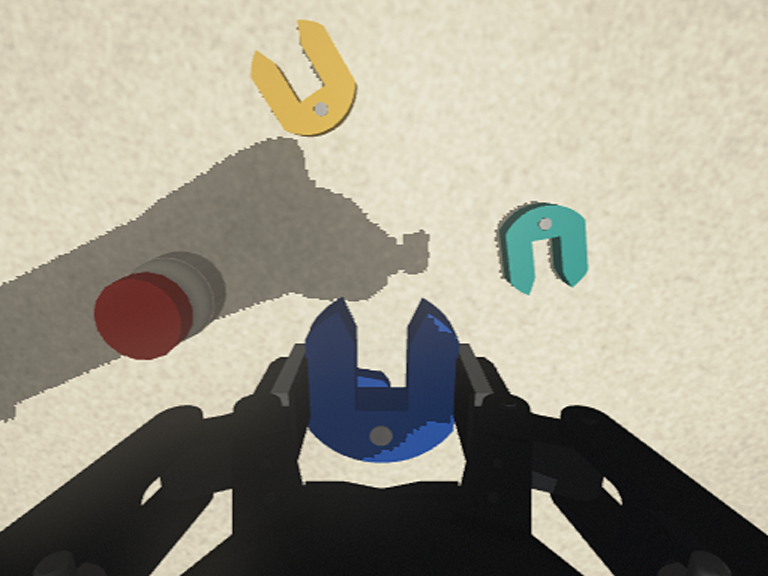

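The weight is held flat and square. Now I turn it and carry it to the far side of the stem, keeping high.

```bash
python3 - <<'E'
from h import *
im=get_image("wrist");s=state();R=np.array(s["tool_rot"]);t=np.array(s["ee_pos"])
for n,px in dict(rim=(381,462),tipL=(343,298),tipR=(423,298),flatL=(305,400),flatR=(456,400),plug=(381,436),slotL=(356,386),slotR=(407,386)).items():
    print(n,(R.T@(atz(im,np.array(px)/1.5,t[2]-.0543)-t)).round(4))
E
python3 -m inch '[-1,0,0,0,-10.3, -1,0,0,0,-10.3, -1,0,0,0,-10.3, -1,0,0,0,-10.3, -1,0,0,0,-10.3, -1,0,0,0,-10.3, -1,0,0,0,-10.1, -1,0,0,0,-10.1, -1,0.0155,-0.052,0,0, -1,0.0155,-0.052,0,0, -1,0.0155,-0.052,0,0, -1,0.0155,-0.052,0,0, -1,0.0155,-0.052,0,0, -1,0.0155,-0.052,0,0, -1,0.0155,-0.052,0,0, -1,0.0155,-0.052,0,0, -1,0.0155,-0.052,0,0, -1,0,0,0,0]'
python3 -m inch '[-1,0,0,0,-10.3, -1,0,0,0,-10.3, -1,0,0,0,-10.3, -1,0,0,0,-10.3, -1,0,0,0,-10.3, -1,0,0,0,-10.3, -1,0,0,0,-10.3, -1,0,0,0,-10.3, -1,0,0,0,-10.3, -1,0,0,0,-10.3, -1,0,0,0,0, -1,0,0,0,0]'
python3 - <<'E'
from h import *
s=state();print(s["ee_pos"],s["tool_rot"],s["joint_pos"],s["grip_width"])
im=get_image("wrist");save(im,"w6.png",None,1.5)
g=im["img"].astype(int).max(2)
print(proj(im,[.554,.168,.118]),proj(im,[.554,.168,.072]))
E
```

```text
rim [0.0002 0.0291 0.0543]
tipL [-0.0117 -0.032   0.0542]
tipR [ 0.0135 -0.032   0.0542]
flatL [-0.0255  0.0042  0.0543]
flatR [0.0256 0.0042 0.0542]
plug [0.0002 0.0185 0.0543]
slotL [-0.0081 -0.0011  0.0543]
slotR [ 0.0089 -0.001   0.0542]
time: 10.72
ee_pos: [0.6302, 0.1956, 0.2058]
tool_rot: [[1.0, 0.01, -0.004], [0.01, -1.0, 0.004], [-0.004, -0.004, -1.0]]
ft_force: [-0.0, -0.2, -2.3]
grip_width: 0.567
time: 12.22
ee_pos: [0.6311, 0.1864, 0.2079]
tool_rot: [[-0.221, 0.975, -0.002], [0.975, 0.221, -0.001], [-0.0, -0.002, -1.0]]
ft_force: [-0.3, -1.1, -1.7]
grip_width: 0.57
[0.63112365 0.18636846 0.2079246 ] [[-2.21126420e-01  9.75243610e-01 -1.73447569e-03]
 [ 9.75245038e-01  2.21125185e-01 -8.76266589e-04]
 [-4.71037132e-04 -1.88530451e-03 -9.99998112e-01]] [-0.44110262  0.598322    0.20833718  1.32827554 -0.1235402   1.22946622
  1.5673624 ] 0.5696211491594411
[253.03114258  94.20756532] [253.31709861  98.02023895]
```

View pics/w6.png

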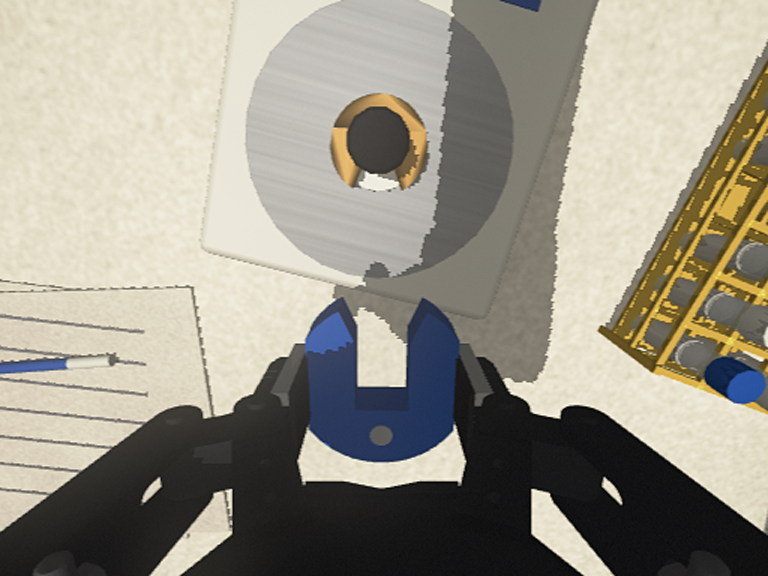

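The wrist view shows the head at (379, 140), lined up with the blue slot at x≈381. The brass slot points down in the image and the blue slot up, so they are opposed. Now I lower to gap height and slide in.

```bash
python3 -m inch '[-1,-0.001,0,0.028,0, -1,0,0,0.0285,0, -1,0,0,0,0, -1,0,0,0,0, -1,0,-0.02,0,0, -1,0,-0.02,0,0, -1,0,-0.02,0,0, -1,0,-0.018,0,0, -1,0,0,0,0, -1,0,0,0,0]'
python3 - <<'E'
from h import *
s=state();print(s["ee_pos"],s["tool_rot"][0],s["ft_force"],s["grip_width"])
im=get_image("wrist");save(im,"w7.png",(120,120,280,200),2.5)
E
```

```text
time: 13.52
ee_pos: [0.5573, 0.169, 0.1538]
tool_rot: [[-0.224, 0.975, 0.004], [0.975, 0.224, 0.001], [0.0, 0.004, -1.0]]
ft_force: [-0.4, 0.1, -1.6]
grip_width: 0.569
[0.55727268 0.16900716 0.1538162 ] [-0.22411903  0.97455491  0.00365859] [-0.36083045  0.05056969 -1.57982246] 0.5686921055742231
```

View pics/w7.png

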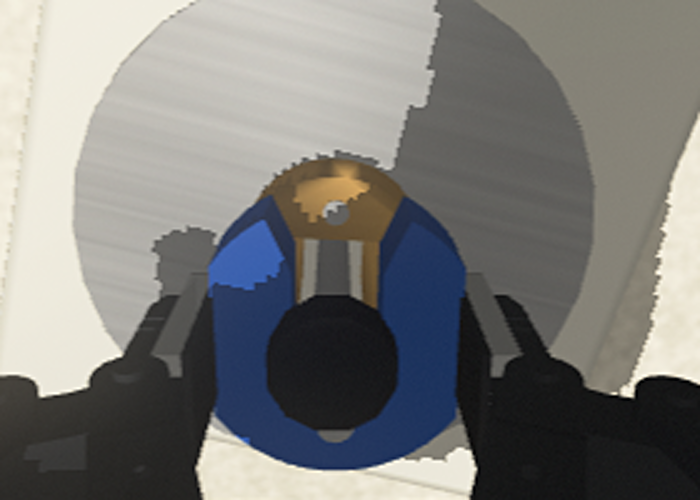

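The stem is inside the slot, centred, with no contact force. Now I lower gently onto the brass.

```bash
python3 -m inch '[-1,0,-0.001,0.004,0, -1,0,0,0.003,0, -1,0,0,0,0, -1,0,0,0,0]'; python3 -m inch '[-1,0,0,0.001,0, -1,0,0,0,0, -1,0,0,0,0]'
```

```text
time: 14.08
ee_pos: [0.5548, 0.1684, 0.1453]
tool_rot: [[-0.224, 0.975, -0.0], [0.975, 0.224, -0.0], [-0.0, -0.0, -1.0]]
ft_force: [0.5, 0.1, -2.7]
grip_width: 0.564
time: 14.45
ee_pos: [0.5547, 0.1684, 0.1445]
tool_rot: [[-0.224, 0.975, 0.0], [0.975, 0.224, 0.0], [0.0, 0.0, -1.0]]
ft_force: [0.5, 0.1, -2.2]
grip_width: 0.571
```

```bash
python3 -m inch '[-1,0,0,0.001,0, -1,0,0,0,0, -1,0,0,0,0]'; python3 -m inch '[-1,0,0,0.001,0, -1,0,0,0,0, -1,0,0,0,0]'
```

```text
time: 14.82
ee_pos: [0.5547, 0.1684, 0.1434]
tool_rot: [[-0.224, 0.975, 0.0], [0.975, 0.224, 0.0], [0.0, 0.0, -1.0]]
ft_force: [0.2, -0.3, -1.0]
grip_width: 0.571
time: 15.2
ee_pos: [0.5547, 0.1684, 0.1424]
tool_rot: [[-0.224, 0.975, -0.0], [0.975, 0.224, 0.0], [0.0, -0.0, -1.0]]
ft_force: [-0.5, -0.5, -1.6]
grip_width: 0.571
```

```bash
python3 -m inch '[-1,0,0,0.0007,0, -1,0,0,0,0, -1,0,0,0,0]'; python3 -m inch '[-1,0,0,0.0007,0, -1,0,0,0,0, -1,0,0,0,0]'
```

```text
time: 15.58
ee_pos: [0.5548, 0.1684, 0.1421]
tool_rot: [[-0.224, 0.975, 0.0], [0.975, 0.224, 0.0], [0.0, 0.0, -1.0]]
ft_force: [-1.4, -0.1, 2.7]
grip_width: 0.567
time: 15.95
ee_pos: [0.5548, 0.1684, 0.1421]
tool_rot: [[-0.224, 0.975, 0.0], [0.975, 0.224, 0.0], [0.0, 0.001, -1.0]]
ft_force: [-2.7, -0.7, 5.6]
grip_width: 0.57
```

Contact is at the expected height. I release, retreat upward and check.

```bash
python3 -m inch '[0.6,0,0,0,0, 0.6,0,0,0,0, 0.6,0,0,0,0, 0.6,0,0,0,0]'; python3 -m inch '[0.6,0,0,-0.01,0, 0.6,0,0,-0.03,0, 0.6,0,0,-0.04,0, 0.6,0,0,-0.04,0, 0.6,0,0.04,0,0, 0.6,0,0.03,0,0, 0.6,0,0,0,0, 0.6,0,0,0,0]'
python3 - <<'E'
from h import *
w=get_image("wrist");sc=get_image("scene");t=get_image("top")
a=cv2.resize(w["img"],(768,576))[:300,150:650]
b=cv2.resize(sc["img"][150:240,250:380],(520,360),interpolation=cv2.INTER_CUBIC)[:300,10:510][:, :250]
b=cv2.resize(sc["img"][160:220,280:340],(300,300),interpolation=cv2.INTER_CUBIC)
cv2.imwrite("pics/w8.png",np.hstack([a,b])[:,:,::-1])
for q,z in dict(yellow_center=.008,jar_center=.0325,rack=0,blue_center=.08).items():
    print(q,[(np.round(r["at"],1),round(r["p"],2),atz(t,r["at"],z)) for r in tip_of(t,q)[:2]])
s=state();print(s["ee_pos"],s["ft_force"],s["time"])
E
```

```text
time: 16.45
ee_pos: [0.5547, 0.1684, 0.1408]
tool_rot: [[-0.224, 0.975, -0.0], [0.975, 0.224, -0.0], [-0.0, -0.0, -1.0]]
ft_force: [-0.6, 0.4, -0.3]
grip_width: 0.803
time: 17.45
ee_pos: [0.6225, 0.1839, 0.2612]
tool_rot: [[-0.224, 0.975, -0.001], [0.975, 0.224, -0.0], [-0.0, -0.001, -1.0]]
ft_force: [-0.3, 0.2, 0.7]
grip_width: 0.799
yellow_center [(array([338. , 164.9]), 0.72, array([ 0.6045, -0.2188,  0.008 ]))]
jar_center [(array([314.4, 215.1]), 0.68, array([ 0.4593, -0.1456,  0.0325]))]
rack [(array([115.5, 188.9]), 0.96, array([0.5342, 0.4149, 0.    ]))]
blue_center [(array([200.1, 181.3]), 0.53, array([0.5466, 0.1671, 0.08  ])), (array([393.7, 188.6]), 0.51, array([ 0.5287, -0.3532,  0.08  ]))]
[0.62262278 0.1840268  0.2613433 ] [ 0.08516038 -0.40616517 -1.44220242] 17.8
```

View pics/w8.png

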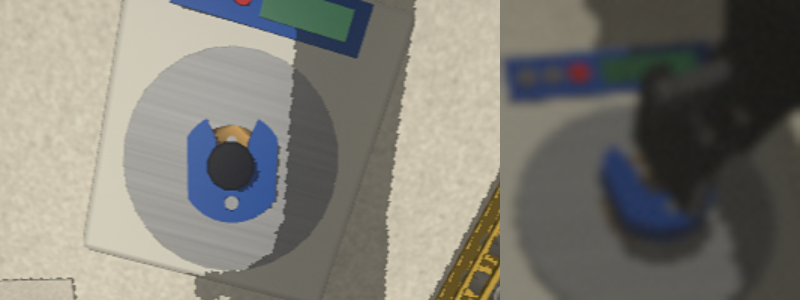

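The blue weight lies flat and evenly lit, with the head over its middle at (232, 165). Its plug is at (231, 203), and the brass shows through its mouth at (232, 132) with the brass plug on the opposite side. The bystanders have not moved beyond the measurement noise.

```bash
python3 -c "
from bench import *
print(close_job(), state()['time'])"
```

```text
the job is handed in; nothing more can be done
the job is handed in; nothing more can be done
```

The blue weight is on the stem, lying flat on the brass weight with its slot pointing the opposite way. I handed the job in at about 18 s of the 38 s allowed; no verdict is reported.

- **What I did:** I chose the larger blue weight and gripped it by its flats. I carried it over the scale to the far side of the stem, turned it 185°, and slid it in through the gap. I then lowered it until it touched the brass, let go and moved the gripper clear.
- **Contact:** It touched at the expected height. The highest contact force in the readings was about 6 N.
- **Last checks:** The last wrist picture shows the stem's head over the middle of the blue weight and the two plugs on opposite sides. I judged the slot directions by eye from the pictures, good to a few degrees.
- **Bystanders:** The top camera places the yellow weight, jar and rack within about 1 cm of their first readings. That is roughly the networks' scatter, so it would not show a smaller nudge. The arm never came near them at low height.
- **Weaker evidence:** The scene camera's view of the scale was partly hidden by the gripper. The network put the blue centre about 8 mm nearer the robot than the wrist view and the gripper position did. I put this down to its usual error, as it was only moderately confident (p = 0.53).

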